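Clear the arbor press with tongs

TASK

Keep the gripper out from under the press: take the tongs out of their holder, reach in under the ram with them, lift the finished bushing off the press with the tongs only, and stand it upright on its flange in the empty bay of the parts tray, setting it down rather than dropping it. Do not disturb the two bushings already in the tray, and finish by standing the tongs back in their holder.

Things in the scene. Friction and masses are not known exactly. Their poses are not given: they have to be found in the camera images.
- tongs: Sprung steel tongs, 165 mm long, 150 g, standing jaws down in the holder: two flat legs 22 mm wide (x), 4 mm thick, joined only near the top by two cross rods. Origin midway between the leg ends when open, fixed to the +y leg; z up along the legs, y the line along which the legs close, staying parallel. A half turn about z makes no difference.
- tongs_grip (a point): Point on the tongs midway between the legs, halfway up the black handle grips, 127 mm above the leg ends, 38 mm below the leg tops; tongs axes. Grips: 50 mm long (z), 24 mm wide (x), 57 mm over their outer faces (y) when open. Fixed to the +y leg: squeezed by q, the true middle lies q/2 along +y from it.
- tongs_tip (a point): Middle between the tongs' jaws (fixed to the +y leg, as above), 110 mm below tongs_grip, 17 mm above the leg ends; tongs axes. The jaws are rubber-lined flat faces 22 mm wide (x), 34 mm long (z), 46 mm apart when open, 54 mm over the outside.
- tongs_jaw (a joint): How far the tongs are squeezed, at grips and jaws alike: 0 open (jaws 46 mm apart), 0.020 m shut (26 mm apart); 0.016 meets a 30 mm thing. A spring opens them: 12 N at first, 20 N when shut. Grips held at about 51 to 53 mm carry the tongs with the jaws still open.
- holder_in (a point): Fixed dark steel tongs holder: open-topped pocket on a 100 x 100 mm foot plate. This is the centre of the pocket floor, 11 mm above the table; z up. Pocket inside 34 mm (x) by 68 mm (y), walls 5 mm, rim 63 mm above this point. The tongs stand in it on their leg ends, y along the holder's y, leaning a few degrees at most.
- bush: The finished steel bushing; origin at the centre of its underside, z up along its axis. It stands on the press plate, within 5 mm of the plate's centre, under the ram. Flange 42 mm in diameter and 6 mm thick at its foot, body above it 30 mm in diameter, 80 mm tall in all. Mass about 170 g.
- bush_center (a point): Centre of the finished bushing, 40 mm above its underside; z is its axis.
- press_plate (a point): Centre of the top of the grey arbor press's round plate (diameter 96 mm), 52 mm above the table, on the ram axis; z up, x ahead, away from the robot. Fixed. The base is 110 mm in x and runs from 60 mm on the -y side to 150 mm on the +y side; the column, 44 mm in x, stands on the +y side from 95 mm off. Open on the other three sides.
- ram_end (a point): Centre of the lower end of the press's fixed ram (25 mm square), 116 mm above the plate; press axes. The head is 37 to 117 mm above this point, is 64 mm thick (x), reaches 35 mm to -y and joins the column on +y. A lever slants up on its +x side. To reach under it, bring the tongs in from the -y side, opposite the column, handle leaned back 30 to 45 degrees from vertical.
- empty_bay (a point): Centre of the top of the cork pad (60 x 60 x 3 mm) on the floor of the tray's empty bay, 8 mm above the table; z up, axes of the tray. Fixed aluminium tray 100 mm (x) by 262 mm (y), three bays in a row along y, 86 mm apart, each 90 x 80 mm inside; walls 12 mm above this point. Which bay is empty varies.
- bush_a_center (a point): Centre of a like bushing standing in one of the tray's bays; leave it alone.
- bush_b_center (a point): Centre of a third like bushing, in another of the tray's bays; leave it alone.

How it is judged:
By the outcome, as a careful person would: the job done as asked, in the order asked, and still so for the second after the job is handed in, with the robot touching nothing.
It also fails if it takes over 72 s, if anything falls off the work surface, if the arm or the gripper's body presses on something with over 40 N, if the wrist force passes 120 N, or if a joint passes its speed limit or range.

ROBOT

A 6-joint arm with a two-finger parallel gripper is mounted at the origin on the work surface. World frame = base frame: x ahead of the robot, y to its left, z up, the work surface at z = 0. Lengths are in m, angles in rad, forces in N, time in s.
With the tool pointing down it reaches from about 0.375 to 0.9 m from the base axis. Payload 3.1 kg.
Tool frame: the origin (TCP) lies at the very end of the fingers, on their centre line; the grasp point (between the pads) lies 19 mm behind it; z points along the fingers, y is the line along which they close (so a half turn about z gives the same grasp; the last joint's range is limited). The gripper opens to 87 mm and grips with 3 to 60 N. Pads are 19 mm wide; open, the fingers measure 117 mm over their backs; the gripper's body (75 mm by 190 mm) begins 51 mm behind the grasp point.
Start: joints at [1.085, 0.527, 1.433, -0, 1.181, -0.178], TCP at [0.189, 0.596, 0.223] pointing down, gripper open.
Joint ranges: [-3.08, 3.08], [-0.75, 2.2], [0.22, 2.44], [-1.43, 4.57], [0, 2.65], [-2.85, 2.85]. Speed limits (rad/s): [2.79, 2.79, 3.14, 3.14, 3.14, 3.14].

INTERFACE

Orientations are given as a unit quaternion [x, y, z, w].
In Python, from rig import robot gives the robot as it stands. The module is installed in compiled form; this text tells all that it offers.
- The arm moves only by the tool servo_tool, never from a script. Its argument "rows" is one flat list of numbers, 5 for each row, row after row: the closure, from -1 (fully open) to 1 (shut), so that 0 is half open, then the shift along the tool's x, y, z in m, then the turn about the tool's z in degrees. A call has 1 to 5 rows; each row shifts and turns the commanded pose from where the row before left it, along the tool's axes as they then stand; what a row does not reach is not made up. A row lasts 1/12 s, in which the tool goes at most 41.7 mm and 7.16 degrees, less where a joint would pass 70% of its speed; a pose out of reach is approached as far as the arm can. A call with a gripper value outside its range is refused whole. The fingers move at their own pace and stop on an object; "newtons" is the grip in N (left out, the last holds). Time passes only in rows, so rows that do not move let the fingers close. It gives the time, the measured TCP pose, the force, the opening and the grip force at its end, in the units of the state.
- robot.get_obs(): the state, without advancing time (a new reading comes with each control period).
- robot.camera(name): name is "scene" or "top"; returns a dict with "pixels" (480x640x3 uint8, red, green, blue), "intrinsics" (3x3 intrinsics, pixels), "rvec" (rotation vector, rad) and "tvec" (3), from world to camera coordinates, as OpenCV has them. Camera axes: x right, y down, z forward; pixel columns grow to the right and rows downward; lengths in m; the calibration is good to about 2 mm. A picture is of the moment at which its call begins. There is no depth.
- robot.hand_in(): hands the job in; it is judged then, once.
Trained networks look in a picture, given as the dict that the camera call returned (one of the last four; its "shot" number tells which), for a name from the list of things; names that differ only in an ending like _2 or _b are one class to them, and where a whole thing is asked for, a point or a joint stands for the part that bears it (a point fixed in the world has none). Each returns a list of dicts, best first, with "score" (0 to 1); they miss things now and then, are a little off and sometimes report something else, mostly with a low value. They report only what shows in the picture. A call takes as long as a camera call.
- robot.spot_in(picture, query): "at" ([x, y, z] in m, in world coordinates, good to about 4 mm: the middle of the surface that is visible of it).
- robot.outline_of(picture, query): "region" (480x640 bool, what is visible of it).
- robot.place_of(picture, query): "at" ([x, y, z] in m, in world coordinates, good to about 4 mm: a listed point, or the origin of a listed thing).
The state is a dict: "time": time; "q": joint angles; "joint_velocities": joint speeds; "joint_torque": joint torques, N m; "position": TCP position; "tool_rot": TCP orientation; "ft_force": force on the tool from outside, world axes, zero at the start; "moment": the same for the moment, N m; "grip_width": finger opening in m; "grip_force": force on a finger pad.
Only numpy, scipy, OpenCV 4.12 (cv2) and the standard library are available. Lean on these libraries where they do the work, as an engineer would, in place of code of your own. Each camera call takes 0.05 s, during which the arm holds its last target. There are 200 camera calls.

## Working session

There is one attempt and no reset: what is moved stays moved. The work goes in short steps, Python scripts to look and compute and a tool call to move; the robot and the scene stay as the last step left them, time stands still between calls to the robot, and variables do not carry over. Pictures are saved under pics/ and viewed, at most 10 in all, crops included, and the job is handed in when it is done.

Besides the shell and the picture viewer there is one more tool, called after ">>>" by a JSON object that holds its "fn" and its "kwargs", one argument or row to a line. servo_tool: Moves the arm, as the interface text tells. Its arguments: {"type":"object","properties":{"rows":{"type":"array","items":{"type":"number"}},"newtons":{"type":"number"}},"required":["rows"]}

```bash
mkdir -p pics
cat > h.py <<'E'
import numpy as np,cv2
from rig import robot
from scipy.spatial.transform import Rotation as R
np.set_printoptions(precision=4,suppress=True)
def proj(p,X):
    return cv2.projectPoints(np.atleast_2d(np.array(X,float)),p["rvec"],p["tvec"],p["intrinsics"],None)[0][:,0]
def plane(p,uv,z):
    Rm=cv2.Rodrigues(np.array(p["rvec"],float))[0];t=np.array(p["tvec"],float).ravel()
    c=-Rm.T@t;d=Rm.T@np.linalg.solve(p["intrinsics"],[uv[0],uv[1],1]);return c+d*(z-c[2])/d[2]
def save(p,n): cv2.imwrite("pics/"+n,p["pixels"][:,:,::-1])
E
python3 - <<'E'
from h import *
o=robot.get_obs();print(o)
for c in("scene","top"):
    p=robot.camera(c);save(p,c+"0.png")
    Rm=cv2.Rodrigues(np.array(p["rvec"],float))[0];print(c,-Rm.T@np.array(p["tvec"]).ravel())
    for n in("tongs","tongs_grip","tongs_tip","holder_in","bush","bush_center","press_plate","ram_end","empty_bay","bush_a_center"):
        print(n,[(np.round(d["at"],4).tolist(),round(d["score"],2)) for d in robot.place_of(p,n)])
E
```

```text
{'time': 0.0, 'q': array([ 1.0845,  0.5285,  1.4339, -0.    ,  1.1814, -0.1785]), 'joint_velocities': array([-0.0015, -0.0003,  0.0009,  0.0005,  0.0016,  0.0011]), 'joint_torque': array([  0.0005, -44.0043, -17.6593,   0.0632,   0.0585,  -0.0002]), 'position': array([0.189 , 0.595 , 0.2216]), 'tool_rot': array([ 0.1533,  0.9882, -0.001 , -0.0003]), 'ft_force': array([-0.6235,  0.4707, -0.3639]), 'moment': array([-0.0271,  0.0044, -0.0109]), 'grip_force': 0.0, 'grip_width': 0.08704129940276518}
scene [ 1.1512 -0.0792  1.0779]
tongs [([0.4521, -0.3471, 0.005], 0.71), ([0.4524, -0.3427, 0.0076], 0.65)]
tongs_grip [([0.456, -0.3448, 0.1308], 0.84)]
tongs_tip [([0.454, -0.3457, 0.0202], 0.65)]
holder_in [([0.4486, -0.3446, 0.0117], 0.97)]
bush [([0.6116, 0.2877, 0.0539], 0.62)]
bush_center [([0.6193, 0.2854, 0.0923], 0.64)]
press_plate [([0.6152, 0.2892, 0.0548], 0.63)]
ram_end [([0.6114, 0.2867, 0.1653], 0.89)]
empty_bay [([0.5359, -0.1552, 0.0065], 0.76)]
bush_a_center [([0.5473, -0.0692, 0.0436], 0.69)]
top [ 0.3659 -0.0538  1.1339]
tongs [([0.4546, -0.3474, 0.0065], 0.73)]
tongs_grip [([0.4499, -0.3517, 0.135], 0.9)]
tongs_tip [([0.4535, -0.3442, 0.0216], 0.9), ([0.4549, -0.3474, 0.01], 0.36), ([0.5404, -0.1572, 0.0066], 0.34)]
holder_in [([0.4522, -0.3509, 0.0134], 0.89)]
bush [([0.617, 0.2873, 0.0502], 0.94)]
bush_center [([0.6123, 0.285, 0.0926], 0.74), ([0.6154, 0.2876, 0.1666], 0.67)]
press_plate [([0.6094, 0.2867, 0.0563], 0.65)]
ram_end [([0.6141, 0.2847, 0.1654], 0.97)]
empty_bay [([0.541, -0.1543, 0.0084], 0.82)]
bush_a_center [([0.5421, -0.0715, 0.0451], 0.65)]
```

View pics/scene0.png

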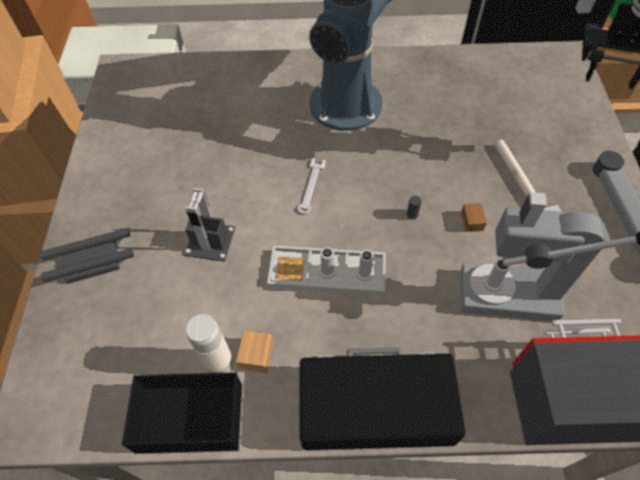

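View pics/top0.png

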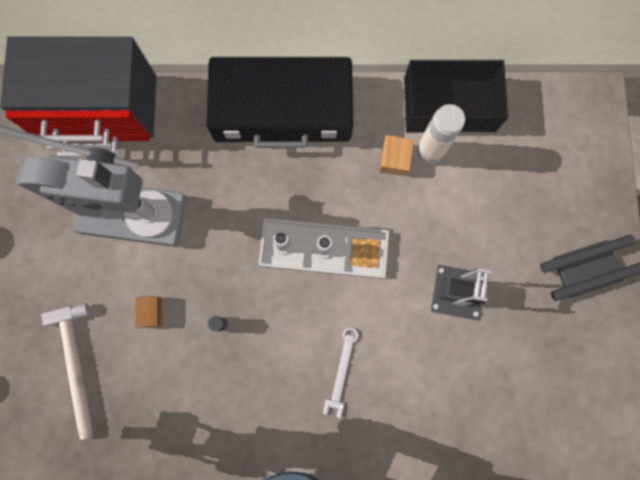

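The scene shows the tongs in the holder near scene (205,225) / top (462,290), the press at top (130,200) with the bushing on the plate near (148,212), and the tray at top (325,250) with its empty cork bay at the -y end (365,252). I'll zoom in on the holder and press.

```bash
python3 - <<'E'
from h import *
p=cv2.imread("pics/top0.png");s=cv2.imread("pics/scene0.png")
a=cv2.resize(p[255:330,420:500],None,fx=5,fy=5,interpolation=cv2.INTER_CUBIC)
b=cv2.resize(p[170:254,60:200],None,fx=2.8,fy=2.8,interpolation=cv2.INTER_CUBIC)
c=cv2.resize(s[175:270,175:245],None,fx=4,fy=4,interpolation=cv2.INTER_CUBIC)
im=np.zeros((600,800,3),np.uint8)
im[:a.shape[0],:a.shape[1]]=a;im[376:376+b.shape[0],:b.shape[1]]=b[:224];im[:c.shape[0],410:410+c.shape[1]]=c
cv2.imwrite("pics/z.png",im)
E
python3 - <<'E'
from h import *
p=robot.camera("top")
# yaw by outline
for n in("holder_in","tongs","empty_bay","press_plate","bush"):
  try:
    for d in robot.outline_of(p,n)[:1]:
        m=d["region"].astype(np.uint8);c=max(cv2.findContours(m,0,2)[0],key=cv2.contourArea)
        r=cv2.minAreaRect(c);print(n,d["score"],m.sum(),r)
  except Exception as e:print(n,e)
E
```

```text
holder_in 0.57 1828 ((458.65386962890625, 292.73077392578125), (50.20573043823242, 48.24456787109375), 11.309932708740234)
tongs 0.91 633 ((471.0121765136719, 286.8902587890625), (34.45464324951172, 39.0927619934082), 6.34019136428833)
empty_bay 0.59 851 ((364.5931396484375, 252.88278198242188), (30.560739517211914, 28.89982795715332), 4.763641834259033)
press_plate 0.71 10259 ((88.13931274414062, 189.961181640625), (200.7708282470703, 87.7114028930664), 12.8580904006958)
bush 0.73 368 ((146.66436767578125, 211.43836975097656), (22.593637466430664, 19.779781341552734), 24.443954467773438)
```

View pics/z.png

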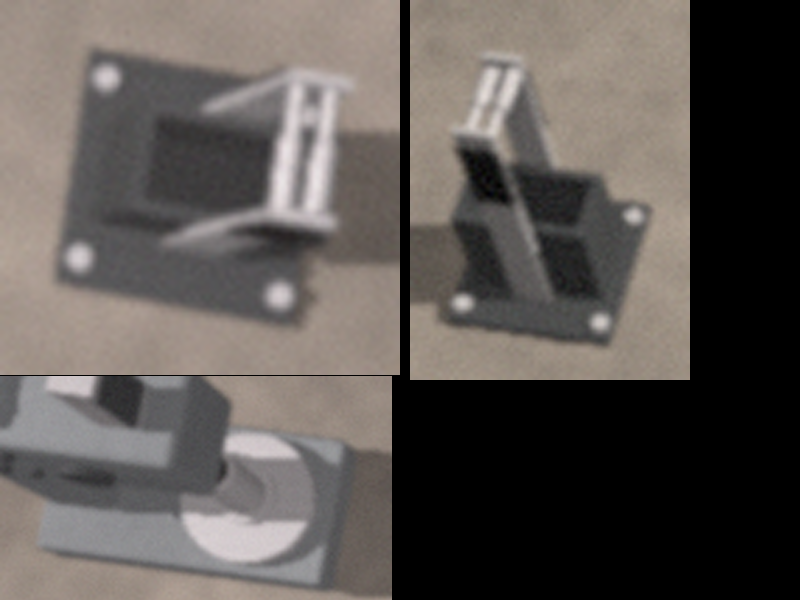

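Run:
```python
from h import *
p=robot.camera("top")
hp=lambda u,v:(420+(u+.0)/5,255+v/5)
B=[plane(p,hp(*x),.009) for x in((106,77),(79,258),(279,295))]
print("bolts",*B,"sides",np.linalg.norm(B[1]-B[0]),np.linalg.norm(B[2]-B[1]),"centre",(B[0]+B[2])/2)
print("yaw of holder-y (deg)",[np.degrees(np.arctan2(*(a-b)[[1,0]])) for a,b in((B[0],B[1]),(B[1],B[2]))])
T=[plane(p,hp(*x),.174) for x in((292,78),(350,82),(275,220),(335,224))]
print("tops",*T,np.mean(T,0))
b=lambda u,v:(60+u/2.8,170+(v-376)/2.8)
E=[plane(p,b(*x),.04) for x in((345,440),(325,585),(40,550))]
print("press",*E,[np.degrees(np.arctan2(*(x-y)[[1,0]])) for x,y in((E[0],E[1]),(E[2],E[1]))])
t=[plane(p,x,.02) for x in((265,219),(390,232),(259,266),(387,277))]
print("tray",*t,np.mean(t,0))
print(robot.get_obs()["time"])
```

```text
bolts [ 0.4969 -0.3141  0.009 ] [ 0.4219 -0.2995  0.009 ] [ 0.4061 -0.3816  0.009 ] sides 0.07639396117340201 0.08357161007167441 centre [ 0.4515 -0.3479  0.009 ]
yaw of holder-y (deg) [np.float64(-11.021011922286624), np.float64(79.0702893397376)]
tops [ 0.4769 -0.3425  0.174 ] [ 0.4753 -0.3632  0.174 ] [ 0.4265 -0.3336  0.174 ] [ 0.4249 -0.3548  0.174 ] [ 0.4509 -0.3485  0.174 ]
press [0.658  0.2201 0.04  ] [0.5497 0.2307 0.04  ] [0.5768 0.4374 0.04  ] [np.float64(-5.578865263046114), np.float64(82.54267489363127)]
tray [0.6062 0.053  0.02  ] [ 0.577  -0.2079  0.02  ] [0.5074 0.0643 0.02  ] [ 0.4828 -0.199   0.02  ] [ 0.5434 -0.0724  0.02  ]
1.45
```

>>> {"fn": "servo_tool", "kwargs": {
  "rows": [-1, 0, 0, 0, 7, -1, 0, 0, 0, 7, -1, 0, 0, 0, 7, -1, 0, 0, 0, 7, -1, 0, 0, 0, 7]
}}

```text
time: 1.87
position: [0.1893, 0.5956, 0.2226]
tool_rot: [0.446, 0.895, -0.0, -0.0]
ft_force: [-0.2, -0.2, 0.1]
grip_width: 0.0873
grip_force: 0.0
```

>>> {"fn": "servo_tool", "kwargs": {
  "rows": [-1, 0, 0, 0, 7, -1, 0, 0, 0, 7, -1, 0, 0, 0, 7, -1, 0, 0, 0, 7, -1, 0, 0, 0, 7]
}}

```text
time: 2.28
position: [0.1893, 0.5956, 0.2225]
tool_rot: [0.695, 0.719, -0.0, 0.0]
ft_force: [0.8, 0.2, -0.0]
grip_width: 0.0873
grip_force: 0.0
```

>>> {"fn": "servo_tool", "kwargs": {
  "rows": [-1, 0, 0, 0, 7, -1, 0, 0, 0, 6.4, -1, -0.028, 0.021, 0, 0, -1, -0.028, 0.021, 0, 0, -1, -0.028, 0.021, 0, 0]
}}

```text
time: 2.7
position: [0.2351, 0.5003, 0.2224]
tool_rot: [0.771, 0.637, 0.0, 0.0]
ft_force: [1.2, 0.6, 0.1]
grip_width: 0.0871
grip_force: 0.0
```

>>> {"fn": "servo_tool", "kwargs": {
  "rows": [-1, -0.028, 0.021, 0, 0, -1, -0.028, 0.021, 0, 0, -1, -0.028, 0.021, 0, 0, -1, -0.028, 0.021, 0, 0, -1, -0.028, 0.021, 0, 0]
}}

```text
time: 3.12
position: [0.3118, 0.3422, 0.2228]
tool_rot: [0.772, 0.636, 0.0, 0.0]
ft_force: [-0.1, 0.1, 0.1]
grip_width: 0.0867
grip_force: 0.0
```

>>> {"fn": "servo_tool", "kwargs": {
  "rows": [-1, -0.028, 0.021, 0, 0, -1, -0.028, 0.021, 0, 0, -1, -0.028, 0.021, 0, 0, -1, -0.028, 0.021, 0, 0, -1, -0.028, 0.021, 0, 0]
}}

```text
time: 3.53
position: [0.3882, 0.1845, 0.2229]
tool_rot: [0.772, 0.636, 0.0, 0.0]
ft_force: [0.1, -0.2, -0.3]
grip_width: 0.087
grip_force: 0.0
```

>>> {"fn": "servo_tool", "kwargs": {
  "rows": [-1, -0.036, 0.0115, 0, 0, -1, -0.036, 0.0115, 0, 0, -1, -0.036, 0.0115, 0, 0, -1, -0.036, 0.0115, 0, 0, -1, -0.036, 0.0115, 0, 0]
}}

```text
time: 3.95
position: [0.4096, -0.0035, 0.2229]
tool_rot: [0.772, 0.636, 0.0, 0.0]
ft_force: [1.7, -0.3, 0.1]
grip_width: 0.0871
grip_force: 0.0
```

>>> {"fn": "servo_tool", "kwargs": {
  "rows": [-1, -0.036, 0.0115, 0, 0, -1, -0.036, 0.0115, 0, 0, -1, -0.036, 0.0115, 0, 0, -1, -0.036, 0.0115, 0, 0, -1, -0.036, 0.0115, 0, 0]
}}

```text
time: 4.37
position: [0.4315, -0.1913, 0.2228]
tool_rot: [0.772, 0.636, 0.0, 0.0]
ft_force: [0.7, 0.3, -0.0]
grip_width: 0.0872
grip_force: 0.0
```

>>> {"fn": "servo_tool", "kwargs": {
  "rows": [-1, -0.036, 0.0115, 0, 0, -1, -0.036, 0.0115, 0, 0, -1, -0.036, 0.0115, 0, 0, -1, -0.036, 0.0115, 0, 0, -1, 0, 0, 0, 0]
}}

```text
time: 4.78
position: [0.4508, -0.348, 0.2231]
tool_rot: [0.773, 0.634, -0.001, 0.004]
ft_force: [0.0, 0.1, 0.6]
grip_width: 0.087
grip_force: 0.0
```

Run:
```python
from h import *
o=robot.get_obs();print(o["position"],R.from_quat(o["tool_rot"]).as_matrix(),o["q"])
p=robot.camera("scene");save(p,"s1.png")
for n in("tongs_grip","tongs","holder_in"):
    print(n,[(np.round(d["at"],4).tolist(),round(d["score"],2)) for d in robot.place_of(p,n)[:1]])
cv2.imwrite("pics/s1c.png",cv2.resize(p["pixels"][60:280,80:370,::-1],None,fx=2.6,fy=2.6))
```

```text
[ 0.4508 -0.348   0.2231] [[ 0.196   0.9806  0.0043]
 [ 0.9806 -0.196  -0.008 ]
 [-0.007   0.0058 -1.    ]] [-0.8525  0.4486  1.5799 -0.0023  1.1042 -0.6542]
tongs_grip [([0.4539, -0.3448, 0.1309], 0.58)]
tongs [([0.4545, -0.3473, 0.007], 0.63)]
holder_in [([0.4544, -0.3449, 0.0101], 0.74)]
```

View pics/s1c.png

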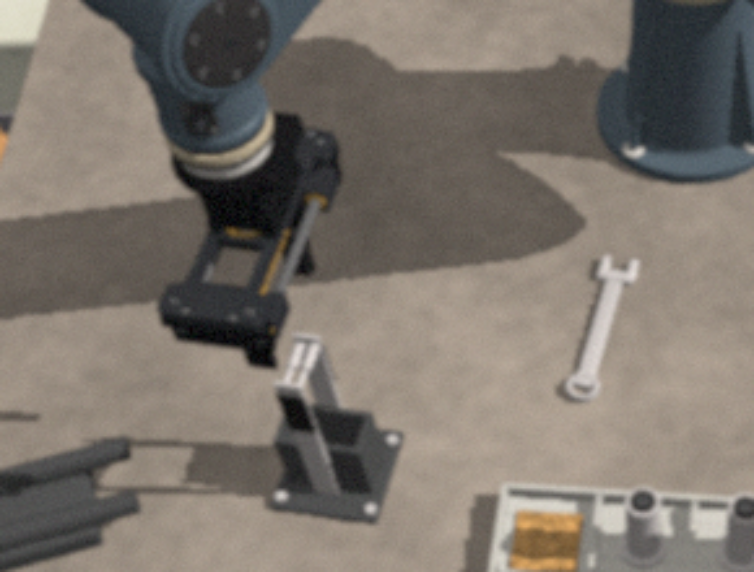

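>>> {"fn": "servo_tool", "kwargs": {
  "rows": [-1, 0.001, 0.001, 0.02, 0, -1, 0, 0, 0.02, 0, -1, 0, 0, 0.02, 0, -1, 0, 0, 0.02, 0, -1, 0, 0, 0.014, 0],
  "newtons": 30
}}

```text
time: 5.4
position: [0.4497, -0.3359, 0.1273]
tool_rot: [0.771, 0.637, 0.0, -0.001]
ft_force: [-0.7, -0.3, -0.0]
grip_width: 0.0871
grip_force: 0.0
```

>>> {"fn": "servo_tool", "kwargs": {
  "rows": [-0.2, 0, 0, 0, 0, -0.2, 0, 0, 0, 0, -0.2, 0, 0, 0, 0, -0.2, 0, 0, 0, 0, -0.2, 0, 0, 0, 0]
}}

```text
time: 5.82
position: [0.4511, -0.3391, 0.1299]
tool_rot: [0.772, 0.636, 0.0, 0.001]
ft_force: [-0.2, -0.1, 0.5]
grip_width: 0.0618
grip_force: 0.2
```

>>> {"fn": "servo_tool", "kwargs": {
  "rows": [-0.2, 0, 0, 0, 0, -0.2, 0, 0, 0, 0, -0.2, 0, 0, 0, 0]
}}

```text
time: 6.07
position: [0.4522, -0.3396, 0.1299]
tool_rot: [0.772, 0.636, 0.001, 0.002]
ft_force: [4.5, 0.5, 3.6]
grip_width: 0.0556
grip_force: 30.0
```

>>> {"fn": "servo_tool", "kwargs": {
  "rows": [-0.7, 0, 0, 0, 0, -0.7, 0, 0, 0, 0, -0.7, -0.007, 0, 0, 0, -0.7, 0, 0, 0, 0, -0.4, 0, 0, 0, 0]
}}

```text
time: 6.48
position: [0.4482, -0.3458, 0.1282]
tool_rot: [0.772, 0.636, -0.0, -0.001]
ft_force: [0.5, 0.3, 0.5]
grip_width: 0.0706
grip_force: 0.0
```

>>> {"fn": "servo_tool", "kwargs": {
  "rows": [-0.2, 0, 0, 0, 0, -0.2, 0, 0, 0, 0, -0.2, 0, 0, 0, 0, -0.2, 0, 0, 0, 0, -0.2, 0, 0, 0, 0]
}}

```text
time: 6.9
position: [0.4506, -0.346, 0.1285]
tool_rot: [0.772, 0.636, 0.001, 0.002]
ft_force: [5.6, -0.0, -2.5]
grip_width: 0.0565
grip_force: 30.0
```

>>> {"fn": "servo_tool", "kwargs": {
  "rows": [-0.2, 0, 0, 0, 0, -0.2, 0, 0, 0, 0, -0.2, 0, 0, 0, 0, -0.2, 0, 0, 0, 0, -0.2, 0, 0, 0, 0]
}}

```text
time: 7.32
position: [0.4506, -0.3461, 0.1285]
tool_rot: [0.772, 0.636, 0.001, 0.002]
ft_force: [5.4, -0.8, -2.3]
grip_width: 0.0563
grip_force: 30.0
```

Run:
```python
from h import *
p=robot.camera("scene");save(p,"s2.png")
for n in("tongs_grip","tongs","tongs_tip"):
    print(n,[(np.round(d["at"],4).tolist(),round(d["score"],2)) for d in robot.place_of(p,n)[:1]])
o=robot.get_obs();print(o["position"],o["grip_width"],o["grip_force"])
p=robot.camera("top");
cv2.imwrite("pics/t2c.png",np.hstack([cv2.resize(p["pixels"][210:360,380:580,::-1],None,fx=2,fy=2)]))
```

```text
tongs_grip [([0.4513, -0.3527, 0.1341], 0.57)]
tongs [([0.4571, -0.3478, 0.0056], 0.86)]
tongs_tip [([0.4548, -0.3462, 0.0208], 0.71)]
[ 0.4506 -0.346   0.1285] 0.056046810569474824 29.998032934963703
```

>>> {"fn": "servo_tool", "kwargs": {
  "rows": [-0.2, 0, 0, 0, 0, -0.2, 0, 0, 0, 0, -0.2, 0, 0, 0, 0, -0.2, 0, 0, 0, 0, -0.2, 0, 0, 0, 0],
  "newtons": 45
}}

```text
time: 7.98
position: [0.4509, -0.3461, 0.1285]
tool_rot: [0.772, 0.636, 0.001, 0.002]
ft_force: [6.4, -1.8, -2.6]
grip_width: 0.0559
grip_force: 45.0
```

View pics/t2c.png

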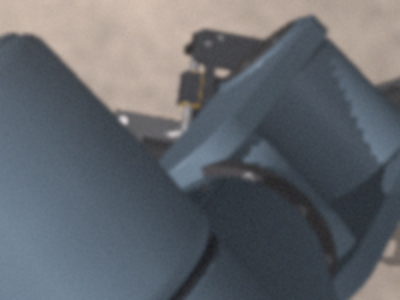

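>>> {"fn": "servo_tool", "kwargs": {
  "rows": [-0.2, 0, 0, -0.01, 0, -0.2, 0, 0, -0.01, 0, -0.2, 0, 0, -0.01, 0, -0.2, 0, 0, 0, 0, -0.2, 0, 0, 0, 0],
  "newtons": 30
}}

```text
time: 8.4
position: [0.4505, -0.3448, 0.157]
tool_rot: [0.772, 0.636, 0.001, 0.0]
ft_force: [6.1, 0.6, -9.9]
grip_width: 0.0553
grip_force: 30.0
```

Run:
```python
from h import *
p=robot.camera("scene")
for n in("tongs_grip","tongs","tongs_tip"):
    print(n,[(np.round(d["at"],4).tolist(),round(d["score"],2)) for d in robot.place_of(p,n)[:1]])
o=robot.get_obs();print(o["position"],o["grip_width"],o["grip_force"],o["ft_force"],o["moment"])
cv2.imwrite("pics/s3c.png",cv2.resize(p["pixels"][120:270,130:290,::-1],None,fx=4,fy=4))
```

```text
tongs_grip [([0.4503, -0.3525, 0.1626], 0.88)]
tongs [([0.4527, -0.343, 0.0337], 0.61)]
tongs_tip [([0.4495, -0.3442, 0.0516], 0.91)]
[ 0.4505 -0.3448  0.157 ] 0.05541574433022152 29.997768122702837 [ 6.5232 -1.1476 -9.8645] [-0.0408 -1.1248  0.0306]
```

View pics/s3c.png

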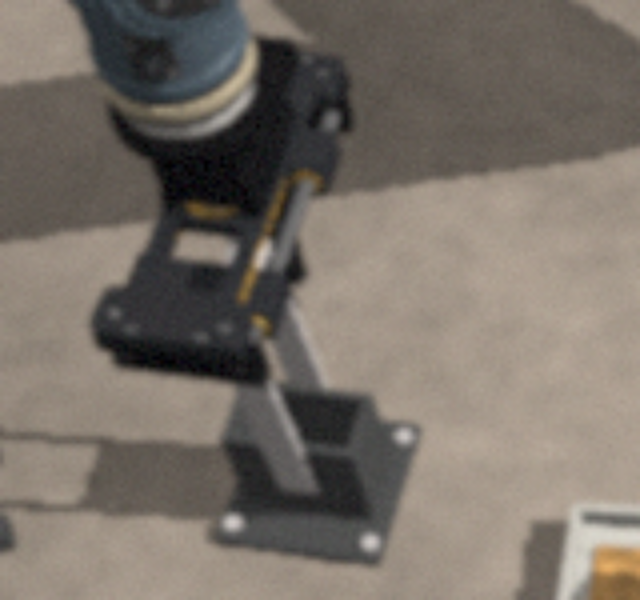

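>>> {"fn": "servo_tool", "kwargs": {
  "rows": [-0.2, 0, 0.002, 0, 0, -0.2, 0, 0.002, 0, 0, -0.2, 0, 0, 0, 0, -0.2, 0, 0, 0, 0]
}}

```text
time: 8.93
position: [0.4515, -0.3449, 0.1572]
tool_rot: [0.772, 0.636, -0.0, -0.002]
ft_force: [1.4, 0.6, -10.5]
grip_width: 0.055
grip_force: 30.0
```

>>> {"fn": "servo_tool", "kwargs": {
  "rows": [-0.1, 0, 0, 0, 0, -0.1, 0, 0, 0, 0, -0.1, 0, 0, 0, 0]
}}

```text
time: 9.18
position: [0.4515, -0.3449, 0.1572]
tool_rot: [0.772, 0.636, -0.0, -0.002]
ft_force: [-0.0, 0.8, -15.1]
grip_width: 0.0551
grip_force: 30.0
```

>>> {"fn": "servo_tool", "kwargs": {
  "rows": [-0.1, 0, 0, -0.005, 0, -0.1, 0, 0, -0.005, 0, -0.1, 0, 0, 0, 0]
}}

```text
time: 9.43
position: [0.4523, -0.3453, 0.1682]
tool_rot: [0.772, 0.636, 0.0, -0.001]
ft_force: [-0.8, 2.1, -19.3]
grip_width: 0.0545
grip_force: 30.0
```

Run:
```python
from h import *
p=robot.camera("scene")
for n in("tongs_grip","tongs","tongs_tip","tongs_jaw"):
    try: print(n,[(np.round(d["at"],4).tolist(),round(d["score"],2)) for d in robot.place_of(p,n)[:1]])
    except Exception as e: print(e)
o=robot.get_obs();print(o["time"],o["position"],o["grip_width"],o["grip_force"],o["ft_force"],o["moment"],R.from_quat(o["tool_rot"]).as_matrix())
```

```text
tongs_grip [([0.4526, -0.352, 0.172], 0.77)]
tongs [([0.4535, -0.3445, 0.0471], 0.79)]
tongs_tip [([0.4509, -0.3419, 0.0617], 0.78)]
it knows: bush, bush_a_center, bush_b_center, bush_center, empty_bay, holder_in, press_plate, ram_end, tongs, tongs_grip, tongs_tip
9.6333 [ 0.4523 -0.3454  0.1682] 0.054592027663859996 29.99591569416225 [  0.0728   2.7457 -18.4689] [ 0.5029  0.4925 -0.0707] [[ 0.1915  0.9815 -0.0014]
 [ 0.9815 -0.1915  0.0019]
 [ 0.0016 -0.0018 -1.    ]]
```

>>> {"fn": "servo_tool", "kwargs": {
  "rows": [-0.1, 0, 0, -0.01, 0, -0.1, 0, 0, -0.01, 0, -0.1, 0, 0, -0.01, 0, -0.1, 0, 0, -0.01, 0, -0.1, 0, 0, 0, 0]
}}

```text
time: 10.05
position: [0.457, -0.3512, 0.2159]
tool_rot: [0.772, 0.636, 0.0, 0.009]
ft_force: [0.4, -0.3, -0.8]
grip_width: 0.049
grip_force: 15.2
```

>>> {"fn": "servo_tool", "kwargs": {
  "rows": [-0.1, 0, 0, 0, 0, -0.1, 0, 0, 0, 0, -0.1, 0, 0, 0, 0]
}}

```text
time: 10.3
position: [0.4535, -0.347, 0.2099]
tool_rot: [0.772, 0.636, 0.0, 0.002]
ft_force: [-0.4, 0.2, -2.0]
grip_width: 0.0485
grip_force: 15.5
```

Run:
```python
from h import *
o=robot.get_obs();print(o["time"],o["position"],o["grip_width"],o["grip_force"],o["ft_force"],o["moment"],o["q"])
p=robot.camera("scene")
for n in("tongs_grip","tongs","tongs_tip"):
    print(n,[(np.round(d["at"],4).tolist(),round(d["score"],2)) for d in robot.place_of(p,n)[:1]])
cv2.imwrite("pics/s4c.png",cv2.resize(p["pixels"][120:270,130:290,::-1],None,fx=4,fy=4))
```

```text
10.3 [ 0.4535 -0.347   0.2099] 0.04850564417321991 15.533733610063791 [-0.3565  0.2037 -1.9593] [-0.1551  0.092   0.0199] [-0.8488  0.4687  1.5865 -0.0001  1.083  -0.6561]
tongs_grip [([0.4506, -0.3524, 0.218], 0.63)]
tongs [([0.4548, -0.3441, 0.0868], 0.82)]
tongs_tip [([0.4503, -0.3435, 0.103], 0.58)]
```

View pics/s4c.png

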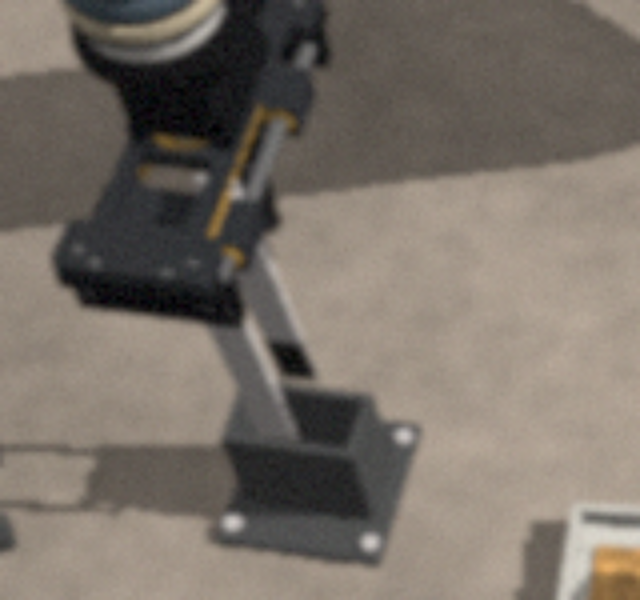

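The picture shows the tongs' legs straddling the holder's 44 mm side (legs in front of and behind the box). That explains why the squeeze was blocked at 55 mm, and they are now free above the rim. Since the tool can't tilt, I'll pivot the tongs in the pads by leaning them over the holder's rim.

>>> {"fn": "servo_tool", "kwargs": {
  "rows": [0, 0.02, 0, 0, 0, 0, 0.02, 0, 0, 0, 0, 0.02, 0, 0, 0, 0, 0, 0, 0, 0, 0, 0, 0, 0.01, 0],
  "newtons": 40
}}

```text
time: 10.92
position: [0.4656, -0.2876, 0.1997]
tool_rot: [0.771, 0.637, 0.0, 0.002]
ft_force: [0.2, -0.4, -1.6]
grip_width: 0.0439
grip_force: 17.3
```

>>> {"fn": "servo_tool", "kwargs": {
  "rows": [0, 0, 0, 0.015, 0, 0, 0, 0, 0.01, 0, 0, -0.006, 0, 0, 0, 0, -0.006, 0, 0, 0, 0, 0, 0, 0, 0]
}}

```text
time: 11.33
position: [0.462, -0.3009, 0.1734]
tool_rot: [0.772, 0.635, -0.0, 0.0]
ft_force: [-0.6, 1.1, -1.1]
grip_width: 0.044
grip_force: 17.1
```

```bash
cat >> h.py <<'E'
def look():
    o=robot.get_obs();M=R.from_quat(o["tool_rot"]).as_matrix();print("t",o["time"],"pos",o["position"],"w",o["grip_width"],o["grip_force"],"F",o["ft_force"],"g",o["position"]-.019*M[:,2],"yaw",np.degrees(np.arctan2(M[1,1],M[0,1])))
    for c in("scene","top"):
        p=robot.camera(c);P={}
        for n in("tongs_grip","tongs","tongs_tip"):
            d=robot.place_of(p,n)
            if d:P[n]=np.array(d[0]["at"]);print(c,n,P[n],round(d[0]["score"],2))
        if "tongs_grip" in P and "tongs" in P:
            a=P["tongs_grip"]-P["tongs"];print("len",np.linalg.norm(a),"lean",np.degrees(np.arctan2(np.hypot(*a[:2]),a[2])),"dir",np.degrees(np.arctan2(a[1],a[0])))
    return p
E
python3 -c "
from h import *
look()"
```

```text
t 11.3333 pos [ 0.462  -0.3009  0.1734] w 0.043972911941903906 17.138664345256984 F [-0.5927  1.1233 -1.1443] g [ 0.462  -0.3009  0.1924] yaw -11.131590620640392
scene tongs_grip [ 0.4558 -0.3065  0.1784] 0.63
scene tongs [ 0.4574 -0.2952  0.0518] 0.92
scene tongs_tip [ 0.4578 -0.2934  0.0681] 0.73
len 0.12711337459134658 lean 5.151165048921314 dir -98.05910390287093
top tongs [0.5579 0.0207 0.0436] 0.59
```

>>> {"fn": "servo_tool", "kwargs": {
  "rows": [0, -0.01, 0, 0, 0, 0, -0.01, 0, 0, 0, 0, -0.01, 0, 0.001, 0, 0, -0.01, 0, 0.002, 0, 0, -0.01, 0, 0.003, 0]
}}

```text
time: 12.15
position: [0.4522, -0.3493, 0.1673]
tool_rot: [0.772, 0.636, 0.0, -0.0]
ft_force: [0.2, 1.8, -1.6]
grip_width: 0.0438
grip_force: 17.2
```

>>> {"fn": "servo_tool", "kwargs": {
  "rows": [0, -0.01, 0, 0.004, 0, 0, -0.01, 0, 0.005, 0, 0, -0.009, 0, 0.005, 0, 0, -0.008, 0, 0.006, 0, 0, 0, 0, 0, 0]
}}

```text
time: 12.57
position: [0.4448, -0.3866, 0.1462]
tool_rot: [0.772, 0.635, -0.0, 0.0]
ft_force: [0.1, 0.4, -0.7]
grip_width: 0.0436
grip_force: 17.2
```

```bash
python3 -c "
from h import *
look()"
```

```text
t 12.5667 pos [ 0.4448 -0.3866  0.1462] w 0.043554033153018805 17.186128358880524 F [ 0.1311  0.3735 -0.7352] g [ 0.4448 -0.3865  0.1652] yaw -11.111980726470652
scene tongs_grip [ 0.4391 -0.3835  0.1458] 0.72
scene tongs [ 0.4584 -0.2841  0.0707] 0.74
scene tongs_tip [ 0.458  -0.2966  0.0794] 0.67
len 0.12606688700844484 lean 53.436343929066645 dir -100.98811180149283
top tongs_grip [ 0.4395 -0.3869  0.1509] 0.65
```

>>> {"fn": "servo_tool", "kwargs": {
  "rows": [0.3, 0, 0, -0.01, 0, 0.3, 0, 0, -0.02, 0, 0.3, 0, 0, -0.02, -4.1, 0.3, 0, 0, -0.02, 0, 0.3, 0.01, 0.002, -0.004, 0],
  "newtons": 50
}}

```text
time: 13.38
position: [0.4502, -0.3781, 0.226]
tool_rot: [0.749, 0.663, -0.001, 0.005]
ft_force: [0.2, 0.4, -1.1]
grip_width: 0.036
grip_force: 50.0
```

>>> {"fn": "servo_tool", "kwargs": {
  "rows": [0.3, 0.02, 0.003, 0, 0, 0.3, 0.03, 0.005, 0, 0, 0.3, 0.03, 0.005, 0, 0, 0.3, 0.03, 0.005, 0, 0, 0.3, 0.03, 0.005, 0, 0]
}}

```text
time: 13.8
position: [0.4882, -0.2362, 0.2214]
tool_rot: [0.749, 0.663, 0.0, -0.0]
ft_force: [0.3, -0.1, -0.5]
grip_width: 0.0358
grip_force: 50.0
```

>>> {"fn": "servo_tool", "kwargs": {
  "rows": [0.3, 0.03, 0.005, 0, 0, 0.3, 0.03, 0.005, 0, 0, 0.3, 0.03, 0.005, 0, 0, 0.3, 0.03, 0.005, 0, 0, 0.3, 0.03, 0.005, 0, 0]
}}

```text
time: 14.22
position: [0.5309, -0.0903, 0.2214]
tool_rot: [0.749, 0.663, -0.0, -0.0]
ft_force: [0.4, 0.4, -1.7]
grip_width: 0.0356
grip_force: 50.0
```

>>> {"fn": "servo_tool", "kwargs": {
  "rows": [0.3, 0.03, 0.005, 0, 0, 0.3, 0.03, 0.005, 0, 0, 0.3, 0.03, 0.005, 0, 0, 0.3, 0.03, 0.005, 0, 0, 0.3, 0.03, 0.005, 0, 0]
}}

```text
time: 14.63
position: [0.5736, 0.0555, 0.2213]
tool_rot: [0.748, 0.663, -0.0, -0.0]
ft_force: [-0.2, -0.5, -1.0]
grip_width: 0.0359
grip_force: 50.0
```

>>> {"fn": "servo_tool", "kwargs": {
  "rows": [0.3, 0.03, 0.005, 0, 0, 0.3, 0.02, 0.004, 0, 0, 0.3, 0.01, 0.002, 0, 0, 0.3, 0, 0, 0, 0, 0.3, 0, 0, 0, 0]
}}

```text
time: 15.05
position: [0.5916, 0.1114, 0.2212]
tool_rot: [0.748, 0.664, -0.001, -0.0]
ft_force: [-0.8, 0.8, -1.4]
grip_width: 0.0357
grip_force: 50.0
```

Run:
```python
from h import *
look()
for c in("scene","top"):
    p=robot.camera(c)
    for n in("bush","bush_center","press_plate","ram_end"):
        print(c,n,[(np.round(d["at"],4).tolist(),round(d["score"],2)) for d in robot.place_of(p,n)[:2]])
    if c=="scene":cv2.imwrite("pics/s5c.png",cv2.resize(p["pixels"][130:330,400:640,::-1],None,fx=3,fy=3))
```

```text
t 15.05 pos [0.5916 0.1114 0.2212] w 0.03572706510961135 49.999396211933345 F [-0.7689  0.7576 -1.4237] g [0.5916 0.1114 0.2402] yaw -6.864114905294149
scene tongs [0.5926 0.2122 0.1478] 0.56
scene tongs_tip [0.592  0.2017 0.1553] 0.6
top tongs_grip [0.5775 0.1092 0.224 ] 0.74
scene bush [([0.6166, 0.2851, 0.0534], 0.8)]
scene bush_center [([0.6219, 0.2883, 0.0921], 0.77), ([0.5564, 0.0159, 0.0464], 0.19)]
scene press_plate [([0.617, 0.2842, 0.0527], 0.76)]
scene ram_end [([0.6118, 0.2876, 0.166], 0.94)]
top bush [([0.6176, 0.2854, 0.0504], 0.53), ([0.557, 0.0171, 0.0427], 0.31)]
top bush_center [([0.6131, 0.2853, 0.0917], 0.64)]
top press_plate [([0.6112, 0.291, 0.0549], 0.93)]
top ram_end []
```

View pics/s5c.png

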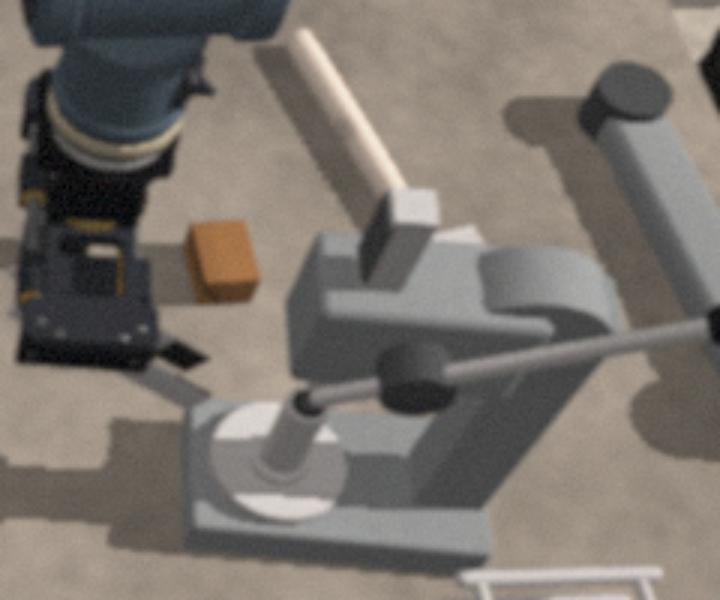

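>>> {"fn": "servo_tool", "kwargs": {
  "rows": [0.2, 0, 0.0015, 0.015, 0, 0.1, 0, 0.0015, 0.02, 0, 0, 0, 0, 0.02, 0, -0.1, 0, 0, 0.008, 0, -0.22, 0, 0, 0, 0]
}}

```text
time: 16.37
position: [0.5936, 0.111, 0.1563]
tool_rot: [0.749, 0.663, -0.002, -0.002]
ft_force: [0.0, -0.3, -1.6]
grip_width: 0.0485
grip_force: 15.1
```

>>> {"fn": "servo_tool", "kwargs": {
  "rows": [-0.22, 0, 0, 0, 0, -0.22, 0, 0, 0, 0, -0.22, 0, 0, 0, 0, -0.22, 0, 0, 0, 0]
}}

```text
time: 16.7
position: [0.5961, 0.111, 0.1598]
tool_rot: [0.749, 0.663, 0.001, 0.001]
ft_force: [0.1, -0.5, -1.0]
grip_width: 0.0532
grip_force: 13.3
```

Run:
```python
from h import *
p=look()
p=robot.camera("scene");print("flange centre",plane(p,(494,285.3),.056))
for n in("tongs_tip","tongs"):
  d=robot.outline_of(p,n)
  if d: print(n,d[0]["score"],d[0]["region"].sum())
cv2.imwrite("pics/s6c.png",cv2.resize(p["pixels"][210:310,420:550,::-1],None,fx=6,fy=6,interpolation=cv2.INTER_CUBIC))
```

```text
t 16.7 pos [0.5961 0.111  0.1598] w 0.05319779155386046 13.303040472819703 F [ 0.1391 -0.5185 -1.031 ] g [0.5961 0.111  0.1788] yaw -6.9312273982968735
scene tongs_grip [0.5957 0.1135 0.1597] 0.63
scene tongs [0.6053 0.2117 0.0836] 0.58
scene tongs_tip [0.6056 0.2019 0.0918] 0.65
len 0.12460581848372893 lean 52.35799158393857 dir -95.58347483565657
top tongs_grip [0.5961 0.1076 0.1631] 0.56
flange centre [0.6219 0.2882 0.056 ]
tongs 0.69 283
```

View pics/s6c.png

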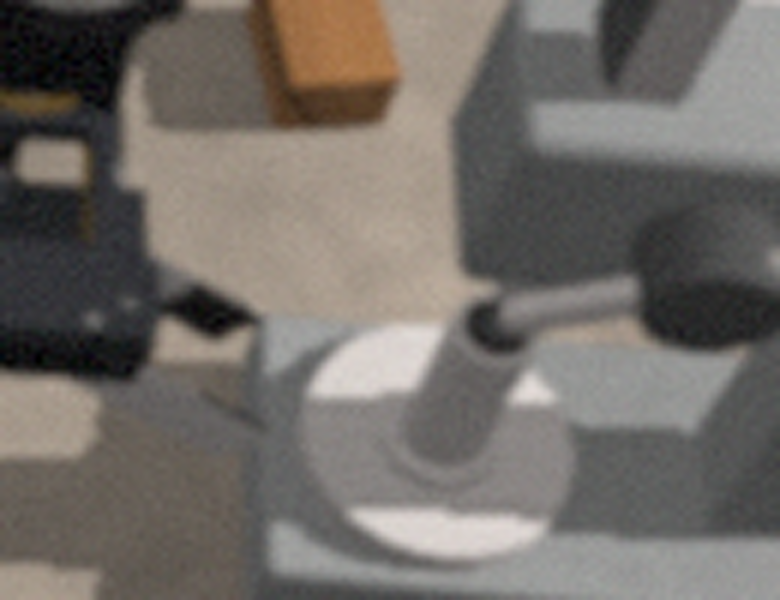

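The bushing stands upright with its foot at about crop (445,440), and the open tongs are tilted and lined up with it from the -y side. Sliding in.

>>> {"fn": "servo_tool", "kwargs": {
  "rows": [-0.22, 0.006, -0.001, 0, 0, -0.22, 0.01, 0, 0, 0, -0.22, 0.01, 0, 0, 0, -0.22, 0.01, 0, 0, 0, -0.22, 0.01, 0, 0, 0]
}}

```text
time: 17.67
position: [0.6, 0.1583, 0.1585]
tool_rot: [0.748, 0.663, 0.0, -0.0]
ft_force: [-0.3, 1.2, -1.1]
grip_width: 0.0538
grip_force: 13.2
```

>>> {"fn": "servo_tool", "kwargs": {
  "rows": [-0.22, 0.01, 0, 0, 0, -0.22, 0.01, 0, 0, 0, -0.22, 0.01, 0, 0, 0, -0.22, 0.01, 0, 0, 0, -0.22, 0, 0, 0, 0]
}}

```text
time: 18.08
position: [0.605, 0.1988, 0.1586]
tool_rot: [0.748, 0.664, 0.001, -0.0]
ft_force: [0.5, -0.9, -0.6]
grip_width: 0.0533
grip_force: 13.2
```

>>> {"fn": "servo_tool", "kwargs": {
  "rows": [0, 0, 0, 0, 0, 0.1, 0, 0, 0, 0, 0.3, 0, 0, 0, 0, 0.3, 0, 0, 0, 0, 0.3, 0, 0, 0, 0],
  "newtons": 55
}}

```text
time: 18.5
position: [0.6045, 0.196, 0.1585]
tool_rot: [0.749, 0.663, -0.0, -0.0]
ft_force: [-0.1, 1.8, -1.2]
grip_width: 0.0395
grip_force: 55.0
```

Run:
```python
from h import *
p=look()
for c in("scene","top"):
    p=robot.camera(c)
    for n in("bush","bush_center"):
        print(c,n,[(np.round(d["at"],4).tolist(),round(d["score"],2)) for d in robot.place_of(p,n)[:2]])
```

```text
t 18.5 pos [0.6045 0.196  0.1585] w 0.03953812956125743 54.99960453948006 F [-0.1262  1.7507 -1.1743] g [0.6045 0.196  0.1775] yaw -6.9732883646319
scene tongs_grip [0.5967 0.1972 0.1603] 0.51
scene tongs [0.6123 0.2997 0.0834] 0.65
scene tongs_tip [0.6074 0.2845 0.0941] 0.66
len 0.12908609530077206 lean 53.435564302990294 dir -98.6537294653302
top tongs_grip [0.5981 0.1936 0.1652] 0.66
top tongs [ 0.5383 -0.1542  0.0096] 0.38
top tongs_tip [ 0.5445 -0.0702  0.0459] 0.26
len 0.3856841194552869 lean 66.20665873530696 dir 80.24407485800505
scene bush [([0.6152, 0.2867, 0.0527], 0.6), ([0.4537, -0.3447, 0.0113], 0.31)]
scene bush_center [([0.6126, 0.2864, 0.0513], 0.74), ([0.6199, 0.2846, 0.0913], 0.68)]
top bush []
top bush_center []
```

>>> {"fn": "servo_tool", "kwargs": {
  "rows": [0.3, 0, 0, -0.003, 0, 0.3, 0, 0, -0.004, 0, 0.3, 0, 0, -0.004, 0, 0.3, 0, 0, -0.004, 0, 0.3, 0, 0, 0, 0]
}}

```text
time: 19.62
position: [0.6056, 0.1968, 0.1746]
tool_rot: [0.749, 0.663, 0.001, 0.001]
ft_force: [0.8, -1.5, -3.3]
grip_width: 0.0397
grip_force: 55.0
```

Run:
```python
from h import *
p=look()
p=robot.camera("scene")
for n in("bush","bush_center"):
        print(n,[(np.round(d["at"],4).tolist(),round(d["score"],2)) for d in robot.place_of(p,n)[:2]])
cv2.imwrite("pics/s7c.png",cv2.resize(p["pixels"][210:310,420:550,::-1],None,fx=6,fy=6,interpolation=cv2.INTER_CUBIC))
```

```text
t 19.6167 pos [0.6056 0.1968 0.1746] w 0.039658354527755374 54.998758882284164 F [ 0.8179 -1.454  -3.2892] g [0.6056 0.1968 0.1936] yaw -6.935212576729242
scene tongs_grip [0.5995 0.1993 0.1754] 0.77
scene tongs [0.6094 0.2996 0.0954] 0.69
scene tongs_tip [0.6099 0.2856 0.1096] 0.83
len 0.12867828099566764 lean 51.55921080875575 dir -95.63705727762266
top tongs_grip [0.596  0.1913 0.1776] 0.65
bush [([0.6157, 0.2837, 0.065], 0.78)]
bush_center [([0.6195, 0.2857, 0.1071], 0.71), ([0.5542, 0.0166, 0.0511], 0.48)]
```

View pics/s7c.png

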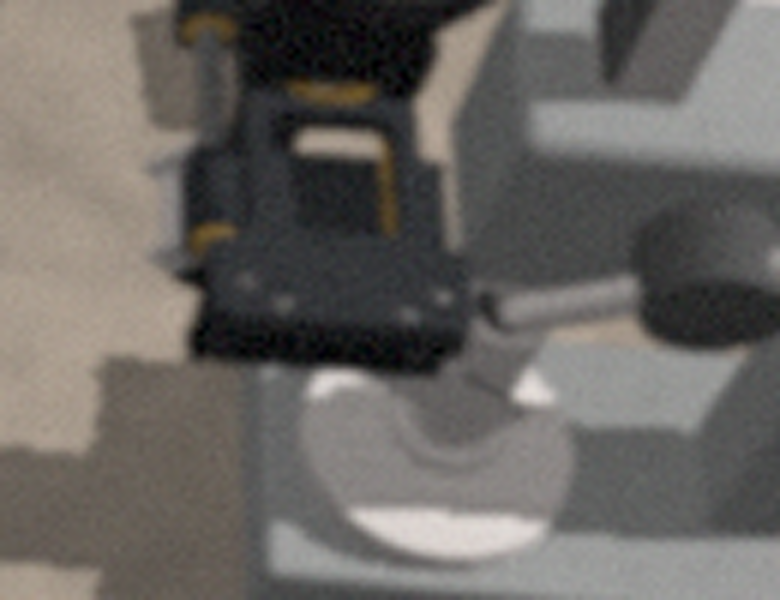

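>>> {"fn": "servo_tool", "kwargs": {
  "rows": [0.3, -0.008, 0, 0, 0, 0.3, -0.018, 0, 0, 0, 0.3, -0.025, 0, 0, 0, 0.3, -0.025, 0, 0, 0, 0.3, -0.025, 0, 0, 0]
}}

```text
time: 20.58
position: [0.5922, 0.0949, 0.1736]
tool_rot: [0.748, 0.663, -0.0, 0.0]
ft_force: [0.4, -0.7, -2.5]
grip_width: 0.039
grip_force: 55.0
```

>>> {"fn": "servo_tool", "kwargs": {
  "rows": [0.3, -0.025, 0, -0.01, 0, 0.3, -0.02, 0, -0.02, 0, 0.3, -0.005, 0, -0.02, 0, 0.3, -0.01, 0, -0.01, 0, 0.3, -0.02, -0.002, 0, 0]
}}

```text
time: 21.0
position: [0.5832, 0.017, 0.2367]
tool_rot: [0.748, 0.663, 0.003, 0.003]
ft_force: [0.6, 0.3, -4.7]
grip_width: 0.0394
grip_force: 55.0
```

>>> {"fn": "servo_tool", "kwargs": {
  "rows": [0.3, -0.026, -0.002, 0, 0, 0.3, -0.026, -0.002, 0, 0, 0.3, -0.026, -0.002, 0, 0, 0.3, -0.026, -0.002, 0, 0, 0.3, -0.026, -0.002, 0, 0]
}}

```text
time: 21.42
position: [0.5547, -0.1121, 0.2335]
tool_rot: [0.748, 0.663, -0.0, 0.0]
ft_force: [0.1, 0.3, -3.5]
grip_width: 0.0391
grip_force: 55.0
```

>>> {"fn": "servo_tool", "kwargs": {
  "rows": [0.3, -0.026, -0.003, 0, 0, 0.3, -0.026, -0.003, 0, 0, 0.3, -0.026, -0.003, 0, 0, 0.3, -0.026, -0.003, 0, 0, 0.3, -0.02, -0.002, 0, 0]
}}

```text
time: 21.83
position: [0.5257, -0.2346, 0.2335]
tool_rot: [0.749, 0.663, -0.0, 0.001]
ft_force: [0.0, 0.4, -3.5]
grip_width: 0.0399
grip_force: 55.0
```

>>> {"fn": "servo_tool", "kwargs": {
  "rows": [0.3, -0.01, 0, 0, 0, 0.3, 0, 0, 0, 0, 0.3, 0, 0, 0, 0, 0.3, 0, 0, 0, 0]
}}

```text
time: 22.17
position: [0.5252, -0.2407, 0.2334]
tool_rot: [0.748, 0.663, 0.0, -0.001]
ft_force: [-0.0, 0.5, -2.9]
grip_width: 0.0396
grip_force: 55.0
```

Run:
```python
from h import *
look()
for c in("scene","top"):
    p=robot.camera(c)
    for n in("bush","bush_center","empty_bay","tongs_tip"):
        print(c,n,[(np.round(d["at"],4).tolist(),round(d["score"],2)) for d in robot.place_of(p,n)[:4]])
```

```text
t 22.1667 pos [ 0.5252 -0.2407  0.2334] w 0.039585154445492814 54.99884724151343 F [-0.0147  0.5159 -2.8762] g [ 0.5252 -0.2407  0.2524] yaw -6.8895311161002235
scene tongs_grip [ 0.5183 -0.2392  0.2362] 0.8
scene tongs [ 0.5278 -0.1395  0.1596] 0.91
scene tongs_tip [ 0.5277 -0.1515  0.167 ] 0.64
len 0.12608687481256722 lean 52.5897725578022 dir -95.44304400049816
top tongs [ 0.5283 -0.1373  0.1576] 0.72
top tongs_tip [ 0.5301 -0.1472  0.1681] 0.74
scene bush [([0.5344, -0.1506, 0.128], 0.78), ([0.6097, 0.2882, 0.1686], 0.43)]
scene bush_center [([0.5421, -0.1498, 0.1647], 0.89)]
scene empty_bay [([0.5357, -0.1517, 0.0073], 0.73)]
scene tongs_tip [([0.5278, -0.1516, 0.1677], 0.87)]
top bush [([0.5377, -0.1532, 0.1245], 0.71)]
top bush_center [([0.5334, -0.153, 0.168], 0.59)]
top empty_bay [([0.5394, -0.1557, 0.0071], 0.93)]
top tongs_tip [([0.5302, -0.1486, 0.1701], 0.53)]
```

>>> {"fn": "servo_tool", "kwargs": {
  "rows": [0.3, -0.001, 0, 0.01, 0, 0.3, -0.001, 0, 0.02, 0, 0.3, 0, 0, 0.02, 0, 0.3, 0, 0, 0.02, 0, 0.3, 0, 0, 0.015, 0]
}}

```text
time: 23.48
position: [0.5241, -0.2437, 0.1463]
tool_rot: [0.749, 0.663, -0.0, -0.001]
ft_force: [-0.2, -0.3, -3.8]
grip_width: 0.0393
grip_force: 55.0
```

>>> {"fn": "servo_tool", "kwargs": {
  "rows": [0.3, 0, 0, 0.01, 0, 0.3, 0, 0, 0.008, 0, 0.3, 0, 0, 0.005, 0, 0.3, 0, 0, 0.002, 0, 0.3, 0, 0, 0.001, 0]
}}

```text
time: 23.9
position: [0.5253, -0.2443, 0.1227]
tool_rot: [0.749, 0.663, 0.0, 0.0]
ft_force: [-0.4, 0.0, -3.3]
grip_width: 0.0394
grip_force: 55.0
```

>>> {"fn": "servo_tool", "kwargs": {
  "rows": [0.3, 0, 0, 0.001, 0, 0.3, 0, 0, 0, 0, 0.3, 0, 0, 0, 0]
}}

```text
time: 24.15
position: [0.5253, -0.2443, 0.1222]
tool_rot: [0.749, 0.663, 0.0, 0.001]
ft_force: [-0.8, -0.5, -3.7]
grip_width: 0.0398
grip_force: 55.0
```

Run:
```python
from h import *
look()
for c in("scene","top"):
    p=robot.camera(c)
    for n in("bush","bush_center"):
        print(c,n,[(np.round(d["at"],4).tolist(),round(d["score"],2)) for d in robot.place_of(p,n)[:4]])
```

```text
t 24.15 pos [ 0.5253 -0.2443  0.1222] w 0.03981770580964583 54.99878623522818 F [-0.755  -0.4525 -3.714 ] g [ 0.5253 -0.2443  0.1412] yaw -6.931829946743941
scene tongs_grip [ 0.5158 -0.2413  0.1226] 0.56
scene tongs [ 0.5286 -0.1446  0.0456] 0.76
scene tongs_tip [ 0.5494 -0.0683  0.0441] 0.62
len 0.12427280474826338 lean 51.71273485023274 dir -97.54030147626285
top tongs [ 0.5289 -0.1422  0.0495] 0.71
scene bush [([0.5348, -0.157, 0.0135], 0.73)]
scene bush_center [([0.5272, -0.1566, 0.0519], 0.73)]
top bush [([0.5369, -0.1559, 0.0123], 0.75)]
top bush_center [([0.535, -0.1549, 0.0563], 0.85)]
```

>>> {"fn": "servo_tool", "kwargs": {
  "rows": [0.3, 0, 0, 0.002, 0, 0.3, 0, 0, 0.002, 0, 0.3, 0, 0, 0.001, 0, 0.3, 0, 0, 0.001, 0, 0.3, 0, 0, 0, 0]
}}

```text
time: 25.27
position: [0.5248, -0.244, 0.1152]
tool_rot: [0.749, 0.663, -0.0, -0.0]
ft_force: [-0.8, 0.3, -3.5]
grip_width: 0.0396
grip_force: 55.0
```

>>> {"fn": "servo_tool", "kwargs": {
  "rows": [0.3, 0, 0, 0.001, 0, 0.3, 0, 0, 0, 0, 0.3, 0, 0, 0, 0]
}}

```text
time: 25.52
position: [0.525, -0.2443, 0.1148]
tool_rot: [0.749, 0.663, -0.0, 0.0]
ft_force: [-0.8, -0.6, -1.4]
grip_width: 0.0395
grip_force: 55.0
```

>>> {"fn": "servo_tool", "kwargs": {
  "rows": [0.3, 0, 0, 0.0005, 0, 0.3, 0, 0, 0, 0, 0.3, 0, 0, 0, 0]
}}

```text
time: 25.77
position: [0.525, -0.2445, 0.1145]
tool_rot: [0.749, 0.663, -0.0, 0.0]
ft_force: [-1.4, -2.0, 0.7]
grip_width: 0.0393
grip_force: 55.0
```

>>> {"fn": "servo_tool", "kwargs": {
  "rows": [0.1, 0, 0, 0, 0, 0.05, 0, 0, 0, 0, 0, 0, 0, 0, 0, -0.1, 0, 0, 0, 0, -0.15, 0, 0, 0, 0]
}}

```text
time: 26.18
position: [0.5251, -0.2437, 0.1138]
tool_rot: [0.749, 0.663, 0.0, -0.0]
ft_force: [0.1, -0.9, -1.3]
grip_width: 0.0481
grip_force: 15.3
```

>>> {"fn": "servo_tool", "kwargs": {
  "rows": [-0.22, 0, 0, 0, 0, -0.22, 0, 0, 0, 0, -0.22, 0, 0, 0, 0, -0.22, 0, 0, 0, 0]
}}

```text
time: 26.52
position: [0.525, -0.244, 0.114]
tool_rot: [0.749, 0.663, 0.0, -0.0]
ft_force: [0.4, 0.4, -0.9]
grip_width: 0.0531
grip_force: 13.3
```

Run:
```python
from h import *
look()
for c in("scene","top"):
    p=robot.camera(c)
    for n in("bush","bush_center"):
        print(c,n,[(np.round(d["at"],4).tolist(),round(d["score"],2)) for d in robot.place_of(p,n)[:4]])
```

```text
t 26.5167 pos [ 0.525 -0.244  0.114] w 0.05310063160393423 13.319696930557257 F [ 0.3548  0.4353 -0.8826] g [ 0.525 -0.244  0.133] yaw -6.934661397466815
scene tongs_grip [ 0.5263 -0.2412  0.1155] 0.87
scene tongs [ 0.5355 -0.1469  0.0403] 0.78
scene tongs_tip [ 0.5309 -0.1546  0.047 ] 0.72
len 0.1209635068936082 lean 51.56143754754505 dir -95.57219780396379
top tongs [ 0.5372 -0.1423  0.0371] 0.44
top tongs_tip [ 0.5351 -0.1555  0.0456] 0.66
scene bush [([0.5366, -0.154, 0.0073], 0.88), ([0.6123, 0.2885, 0.1668], 0.63)]
scene bush_center [([0.5407, -0.1553, 0.0484], 0.71)]
top bush [([0.5383, -0.1541, 0.0076], 0.83)]
top bush_center [([0.5346, -0.1543, 0.0488], 0.72)]
```

>>> {"fn": "servo_tool", "kwargs": {
  "rows": [-0.22, -0.005, 0, 0, 0, -0.22, -0.01, 0, 0, 0, -0.22, -0.015, 0, 0, 0, -0.22, -0.02, 0, 0, 0, -0.22, -0.02, 0, 0, 0]
}}

```text
time: 27.63
position: [0.5164, -0.3157, 0.1141]
tool_rot: [0.748, 0.663, -0.0, 0.0]
ft_force: [-0.4, 0.4, -1.8]
grip_width: 0.0533
grip_force: 13.2
```

Run:
```python
from h import *
look()
p=robot.camera("scene")
for n in("bush","bush_center"):
        print(n,[(np.round(d["at"],4).tolist(),round(d["score"],2)) for d in robot.place_of(p,n)[:4]])
```

```text
t 27.6333 pos [ 0.5164 -0.3157  0.1141] w 0.05328862126799597 13.237153626687359 F [-0.4216  0.4419 -1.7722] g [ 0.5164 -0.3156  0.1331] yaw -6.916949753505041
scene tongs_grip [ 0.516  -0.3129  0.1163] 0.61
scene tongs [ 0.5271 -0.2154  0.0368] 0.84
scene tongs_tip [ 0.525  -0.2267  0.0479] 0.69
len 0.12629216127693754 lean 50.98729148609851 dir -96.4949402677044
top tongs_tip [ 0.5279 -0.225   0.0517] 0.53
bush []
bush_center [([0.5389, -0.1532, 0.0491], 0.66)]
```

Bushing is standing in the bay. Raise, turn, and go to the robot side of the holder.

>>> {"fn": "servo_tool", "kwargs": {
  "rows": [0.3, 0, 0, -0.01, 0, 0.3, 0, 0, -0.02, 0, 0.3, 0, 0, -0.025, 0, 0.3, 0, 0, -0.025, 0, 0.3, 0, 0, -0.025, 0]
}}

```text
time: 28.6
position: [0.5165, -0.3132, 0.2208]
tool_rot: [0.748, 0.663, 0.0, 0.0]
ft_force: [1.0, 0.6, -1.7]
grip_width: 0.0357
grip_force: 55.0
```

>>> {"fn": "servo_tool", "kwargs": {
  "rows": [0.3, 0, 0, 0, 6.7, 0.3, 0, 0, 0, 6.7, 0.3, 0, 0, 0, 6.7, 0.3, 0, 0, 0, 6.7, 0.3, 0, 0, 0, 6.7]
}}

```text
time: 29.02
position: [0.5166, -0.3132, 0.22]
tool_rot: [0.909, 0.417, 0.0, 0.0]
ft_force: [0.3, -0.5, -1.6]
grip_width: 0.0355
grip_force: 55.0
```

>>> {"fn": "servo_tool", "kwargs": {
  "rows": [0.3, 0, 0, 0, 6.7, 0.3, 0, 0, 0, 6.7, 0.3, 0, 0, 0, 6.7, 0.3, 0, 0, 0, 6.7, 0.3, 0, 0, 0, 6.7]
}}

```text
time: 29.43
position: [0.5165, -0.3132, 0.2199]
tool_rot: [0.991, 0.137, 0.0, 0.0]
ft_force: [0.4, -0.4, -1.5]
grip_width: 0.0358
grip_force: 55.0
```

>>> {"fn": "servo_tool", "kwargs": {
  "rows": [0.3, 0, 0, 0, 6.7, 0.3, 0, 0, 0, 6.7, 0.3, 0, 0, 0, 6.7, 0.3, 0, 0, 0, 7, 0.3, -0.015, 0.003, 0, 0]
}}

```text
time: 29.85
position: [0.5035, -0.314, 0.2201]
tool_rot: [0.995, -0.097, 0.002, 0.001]
ft_force: [0.3, -0.6, -0.8]
grip_width: 0.0353
grip_force: 55.0
```

>>> {"fn": "servo_tool", "kwargs": {
  "rows": [0.3, -0.025, 0.006, 0, 0, 0.3, -0.025, 0.006, 0, 0, 0.3, -0.025, 0.006, 0, 0, 0.3, -0.025, 0.006, 0, 0, 0.3, -0.025, 0.006, 0, 0]
}}

```text
time: 30.27
position: [0.3718, -0.3187, 0.2198]
tool_rot: [0.995, -0.096, 0.0, 0.0]
ft_force: [0.2, -0.9, -1.4]
grip_width: 0.0356
grip_force: 55.0
```

>>> {"fn": "servo_tool", "kwargs": {
  "rows": [0.3, -0.025, 0.006, 0, 0, 0.3, -0.025, 0.005, 0, 0, 0.3, -0.015, 0.002, 0, 0, 0.3, 0, 0, 0, 0, 0.3, 0, 0, 0, 0]
}}

```text
time: 30.68
position: [0.3064, -0.3196, 0.2199]
tool_rot: [0.995, -0.097, 0.001, 0.0]
ft_force: [0.6, -0.5, -1.8]
grip_width: 0.0357
grip_force: 55.0
```

Run:
```python
from h import *
look()
for c in("scene","top"):
    p=robot.camera(c)
    for n in("holder_in","bush"):
        print(c,n,[(np.round(d["at"],4).tolist(),round(d["score"],2)) for d in robot.place_of(p,n)[:4]])
    d=robot.outline_of(p,"holder_in")
    if d:
        ct=max(cv2.findContours(d[0]["region"].astype(np.uint8),0,2)[0],key=cv2.contourArea);print(d[0]["score"],cv2.minAreaRect(ct))
```

```text
t 30.6833 pos [ 0.3064 -0.3196  0.2199] w 0.03565901975423389 54.99946647556499 F [ 0.614  -0.5293 -1.7785] g [ 0.3064 -0.3196  0.2389] yaw -101.12085509376921
scene tongs_grip [ 0.3068 -0.3065  0.2213] 0.94
scene tongs [0.6134 0.2884 0.1666] 0.75
scene tongs_tip [ 0.396  -0.3231  0.1538] 0.58
len 0.6714921146223535 lean 85.32748688210184 dir -117.26570641562869
top tongs [ 0.4081 -0.3316  0.148 ] 0.73
top tongs_tip [ 0.3965 -0.3232  0.1516] 0.95
scene holder_in [([0.3964, -0.3236, 0.1527], 0.68), ([0.4519, -0.3464, 0.0109], 0.58), ([0.5469, -0.0684, 0.0464], 0.35)]
scene bush [([0.5343, -0.1544, 0.0103], 0.95)]
0.68 ((209.0800018310547, 237.4399871826172), (48.648948669433594, 42.42640686035156), 8.130102157592773)
top holder_in [([0.4551, -0.3478, 0.0129], 0.91)]
top bush [([0.5346, -0.1536, 0.0064], 0.81), ([0.5397, -0.154, 0.0062], 0.42)]
0.55 ((460.04052734375, 292.2567443847656), (52.77207565307617, 46.5249137878418), 9.462322235107422)
```

>>> {"fn": "servo_tool", "kwargs": {
  "rows": [0.2, 0, 0, 0.01, 0, 0.1, 0, 0, 0.025, 0, 0, 0, 0, 0.025, 0, 0, 0, 0, 0.025, 0, 0, 0, 0, 0.012, 0]
}}

```text
time: 31.9
position: [0.3058, -0.3185, 0.12]
tool_rot: [0.995, -0.096, -0.001, -0.001]
ft_force: [0.0, 0.1, -1.3]
grip_width: 0.0433
grip_force: 17.2
```

>>> {"fn": "servo_tool", "kwargs": {
  "rows": [0, 0.006, 0, 0, 0, 0, 0.006, 0, 0, 0, 0, 0.007, 0, -0.008, 0, 0, 0.008, 0, -0.007, 0, 0, 0.008, 0, -0.007, 0]
}}

```text
time: 32.32
position: [0.3403, -0.3259, 0.1455]
tool_rot: [0.995, -0.095, -0.002, -0.0]
ft_force: [-6.1, 0.2, 1.8]
grip_width: 0.0439
grip_force: 17.0
```

>>> {"fn": "servo_tool", "kwargs": {
  "rows": [0, 0.008, 0, -0.007, 0, 0, 0.008, 0, -0.005, 0, 0, 0.008, 0, -0.005, 0, 0, 0.008, 0, -0.004, 0, 0, 0.008, 0, -0.003, 0]
}}

```text
time: 32.73
position: [0.3812, -0.3343, 0.169]
tool_rot: [0.995, -0.096, 0.001, 0.001]
ft_force: [-0.7, 1.3, 0.0]
grip_width: 0.0437
grip_force: 17.0
```

>>> {"fn": "servo_tool", "kwargs": {
  "rows": [0, 0.008, 0, -0.002, 0, 0, 0.008, 0, -0.002, 0, 0, 0.007, 0, -0.002, 0, 0, 0, 0, 0, 0]
}}

```text
time: 33.07
position: [0.4046, -0.339, 0.1742]
tool_rot: [0.995, -0.096, 0.001, 0.0]
ft_force: [-0.9, 0.4, -1.4]
grip_width: 0.0441
grip_force: 17.0
```

Run:
```python
from h import *
look()
```

```text
t 33.0667 pos [ 0.4046 -0.339   0.1742] w 0.044106677999748614 17.011311133392155 F [-0.8588  0.3504 -1.3541] g [ 0.4045 -0.3389  0.1932] yaw -101.00639141785696
scene tongs_grip [ 0.3972 -0.3293  0.1768] 0.93
scene tongs [ 0.4232 -0.3361  0.052 ] 0.7
scene tongs_tip [ 0.4206 -0.334   0.0643] 0.77
len 0.12766080056148799 lean 12.152538768108304 dir 165.34324888423953
top tongs [0.6108 0.2871 0.0549] 0.52
```

>>> {"fn": "servo_tool", "kwargs": {
  "rows": [0, 0.006, 0, -0.001, 0, 0, 0.006, 0, 0, 0, 0, 0.004, 0, 0, 0, 0, 0, 0, 0, 0, 0, 0, 0, 0, 0]
}}

```text
time: 33.88
position: [0.4189, -0.3415, 0.175]
tool_rot: [0.995, -0.096, 0.0, 0.0]
ft_force: [-0.3, -1.3, -1.5]
grip_width: 0.0438
grip_force: 17.0
```

Run:
```python
from h import *
look()
```

```text
t 33.8833 pos [ 0.4189 -0.3415  0.175 ] w 0.043815852877725055 16.988498121500015 F [-0.2809 -1.2593 -1.4979] g [ 0.4189 -0.3415  0.194 ] yaw -101.00574701975714
scene tongs_grip [ 0.412  -0.3305  0.1775] 0.87
scene tongs [ 0.4222 -0.3356  0.0525] 0.77
scene tongs_tip [ 0.423  -0.3332  0.0684] 0.74
len 0.12551912204919216 lean 5.212753814761988 dir 153.43494882292214
top tongs_grip [ 0.5372 -0.1564  0.0052] 0.47
```

>>> {"fn": "servo_tool", "kwargs": {
  "rows": [0, -0.004, 0, 0, 0, 0, 0, 0, -0.02, 0, 0, 0, 0, -0.02, 0, 0, 0.015, 0, 0, 0, 0, 0.015, 0, 0, 0]
}}

```text
time: 34.7
position: [0.4441, -0.347, 0.2167]
tool_rot: [0.995, -0.097, 0.001, 0.001]
ft_force: [0.3, -0.5, -2.0]
grip_width: 0.0438
grip_force: 17.0
```

>>> {"fn": "servo_tool", "kwargs": {
  "rows": [0, 0.005, 0, 0, 0, 0, 0, 0, 0, 0, 0, 0, 0, 0, 0]
}}

```text
time: 34.95
position: [0.4481, -0.3467, 0.2145]
tool_rot: [0.995, -0.096, -0.001, -0.001]
ft_force: [0.8, 0.2, -0.5]
grip_width: 0.0442
grip_force: 17.0
```

Run:
```python
from h import *
look()
for c in("scene","top"):
    p=robot.camera(c)
    print(c,[(np.round(d["at"],4).tolist(),round(d["score"],2)) for d in robot.place_of(p,"holder_in")[:3]])
```

```text
t 34.95 pos [ 0.4481 -0.3467  0.2145] w 0.04416805480643733 17.002246342599392 F [ 0.8303  0.1529 -0.4889] g [ 0.4481 -0.3467  0.2335] yaw -101.00477746515688
scene tongs_grip [ 0.4414 -0.3358  0.2228] 0.93
scene tongs [ 0.4498 -0.3441  0.0925] 0.75
scene tongs_tip [ 0.4503 -0.3366  0.1088] 0.76
len 0.13083401698335184 lean 5.178484217607361 dir 135.3430843995233
top tongs_tip [ 0.4542 -0.3471  0.0118] 0.48
scene [([0.454, -0.3438, 0.0068], 0.92)]
top [([0.4533, -0.3482, 0.0112], 0.92)]
```

>>> {"fn": "servo_tool", "kwargs": {
  "rows": [0, 0.001, 0, 0.01, 0, 0, 0, 0, 0.01, 0, 0, 0, 0, 0.01, 0, 0, 0, 0, 0.01, 0, 0, 0, 0, 0, 0]
}}

```text
time: 35.97
position: [0.4484, -0.3459, 0.1719]
tool_rot: [0.995, -0.096, -0.002, -0.002]
ft_force: [-0.4, -0.3, -0.5]
grip_width: 0.0437
grip_force: 17.0
```

Run:
```python
from h import *
look()
```

```text
t 35.9667 pos [ 0.4484 -0.3459  0.1719] w 0.04374974305981689 17.0028251898475 F [-0.3677 -0.3162 -0.4995] g [ 0.4484 -0.346   0.1909] yaw -101.03739850523705
scene tongs_grip [ 0.4392 -0.3331  0.1756] 0.88
scene tongs [ 0.4531 -0.3395  0.0495] 0.9
scene tongs_tip [ 0.4532 -0.3365  0.0668] 0.79
len 0.12702511562679247 lean 6.919182252095154 dir 155.27716044768945
top tongs_grip [ 0.5365 -0.1552  0.005 ] 0.26
```

>>> {"fn": "servo_tool", "kwargs": {
  "rows": [0, 0, 0, 0.01, 0, 0, 0, 0, 0.01, 0, 0, 0, 0, 0.01, 0, 0, 0, 0, 0.005, 0, 0, 0, 0, 0, 0]
}}

```text
time: 36.78
position: [0.4499, -0.3472, 0.1383]
tool_rot: [0.995, -0.096, -0.0, -0.001]
ft_force: [1.7, 0.3, -2.8]
grip_width: 0.0439
grip_force: 17.0
```

>>> {"fn": "servo_tool", "kwargs": {
  "rows": [0, 0, 0, 0.002, 0, 0, 0, 0, 0.001, 0, 0, 0, 0, 0, 0]
}}

```text
time: 37.03
position: [0.45, -0.3476, 0.1371]
tool_rot: [0.995, -0.096, 0.0, 0.0]
ft_force: [1.5, -0.7, -2.2]
grip_width: 0.0441
grip_force: 17.0
```

>>> {"fn": "servo_tool", "kwargs": {
  "rows": [0, 0, 0, 0.002, 0, 0, 0, 0, 0.001, 0, 0, 0, 0, 0, 0]
}}

```text
time: 37.28
position: [0.4501, -0.3478, 0.1343]
tool_rot: [0.995, -0.096, 0.001, 0.0]
ft_force: [1.4, 0.5, -2.0]
grip_width: 0.0443
grip_force: 17.0
```

>>> {"fn": "servo_tool", "kwargs": {
  "rows": [0, 0, 0, 0.001, 0, 0, 0, 0, 0, 0]
}}

```text
time: 37.45
position: [0.4503, -0.3479, 0.1336]
tool_rot: [0.995, -0.096, 0.001, 0.0]
ft_force: [1.7, 0.3, 1.3]
grip_width: 0.0441
grip_force: 17.1
```

Run:
```python
from h import *
look()
```

```text
t 37.45 pos [ 0.4503 -0.3479  0.1336] w 0.04413267631563688 17.056754864752293 F [1.6904 0.326  1.2699] g [ 0.4502 -0.3479  0.1526] yaw -101.04003487268396
scene tongs_grip [ 0.4424 -0.3376  0.136 ] 0.79
scene tongs [ 0.4548 -0.3415  0.0114] 0.92
scene tongs_tip [ 0.4539 -0.3391  0.0272] 0.68
len 0.12527621482148957 lean 5.95581511741759 dir 162.5407973643727
```

>>> {"fn": "servo_tool", "kwargs": {
  "rows": [-0.15, 0, 0, 0, 0, -0.3, 0, 0, 0, 0, -0.4, 0, 0, 0, 0, -0.6, 0, 0, 0, 0, -0.8, 0, 0, 0, 0]
}}

```text
time: 38.27
position: [0.4481, -0.3459, 0.132]
tool_rot: [0.995, -0.096, -0.002, -0.002]
ft_force: [-0.3, -0.3, 0.4]
grip_width: 0.0667
grip_force: 0.0
```

>>> {"fn": "servo_tool", "kwargs": {
  "rows": [-1, 0, 0, 0, 0, -1, 0, 0, 0, 0, -1, 0, 0, 0, 0, -1, 0, 0, 0, 0]
}}

```text
time: 38.6
position: [0.4494, -0.347, 0.1326]
tool_rot: [0.995, -0.096, -0.001, -0.0]
ft_force: [-0.1, 0.3, -0.0]
grip_width: 0.0857
grip_force: 0.0
```

Run:
```python
from h import *
look()
```

```text
t 38.6 pos [ 0.4494 -0.347   0.1326] w 0.08572910676018897 0.0 F [-0.0629  0.2875 -0.0281] g [ 0.4494 -0.3471  0.1516] yaw -101.03271790154722
scene tongs_grip [ 0.4682 -0.3492  0.1373] 0.6
scene tongs [ 0.4554 -0.3487  0.0118] 0.81
scene tongs_tip [ 0.4553 -0.3487  0.0271] 0.82
len 0.12615205111293276 lean 5.827986458761148 dir -2.2369790634377074
```

>>> {"fn": "servo_tool", "kwargs": {
  "rows": [-1, 0, 0, -0.01, 0, -1, 0, 0, -0.02, 0, -1, 0, 0, -0.03, 0, -1, 0, 0, -0.03, 0, -1, 0, 0, -0.03, 0]
}}

```text
time: 39.42
position: [0.4496, -0.3472, 0.2549]
tool_rot: [0.995, -0.096, -0.0, -0.0]
ft_force: [-0.7, -0.9, -0.2]
grip_width: 0.087
grip_force: 0.0
```

>>> {"fn": "servo_tool", "kwargs": {
  "rows": [-1, -0.03, 0, -0.01, 0, -1, -0.03, 0, 0, 0, -1, -0.03, 0, 0, 0, -1, 0, 0, 0, 0, -1, 0, 0, 0, 0]
}}

```text
time: 39.83
position: [0.3605, -0.3299, 0.2641]
tool_rot: [0.995, -0.097, 0.0, 0.0]
ft_force: [0.6, -0.4, 0.1]
grip_width: 0.0871
grip_force: 0.0
```

Run:
```python
from h import *
look()
for c in("scene","top"):
    p=robot.camera(c)
    for n in("bush","bush_center","holder_in","empty_bay"):
        print(c,n,[(np.round(d["at"],4).tolist(),round(d["score"],2)) for d in robot.place_of(p,n)[:4]])
```

```text
t 39.8333 pos [ 0.3605 -0.3299  0.2641] w 0.08707041092381061 0.0 F [ 0.5749 -0.4409  0.0941] g [ 0.3605 -0.3299  0.2831] yaw -101.1386679972548
scene tongs_grip [ 0.4453 -0.345   0.1382] 0.7
scene tongs [ 0.4516 -0.3494  0.0114] 0.77
scene tongs_tip [ 0.4549 -0.3454  0.0284] 0.57
len 0.12703263360255113 lean 3.4680272499627716 dir 145.06906269888944
top tongs [ 0.4529 -0.3483  0.0073] 0.75
top tongs_tip [ 0.5371 -0.1549  0.009 ] 0.6
scene bush [([0.5366, -0.155, 0.0096], 0.57), ([0.5518, 0.0144, 0.046], 0.22)]
scene bush_center [([0.5382, -0.1545, 0.0471], 0.68), ([0.4551, -0.3453, 0.0278], 0.68)]
scene holder_in [([0.4543, -0.3435, 0.0116], 0.84)]
scene empty_bay [([0.5329, -0.1494, 0.0089], 0.54), ([0.5343, -0.1534, 0.0096], 0.47)]
top bush [([0.5343, -0.1559, 0.0077], 0.57)]
top bush_center [([0.5343, -0.1552, 0.0477], 0.74)]
top holder_in [([0.4534, -0.3485, 0.0146], 0.66)]
top empty_bay [([0.5364, -0.1563, 0.0081], 0.61)]
```

Tongs stand in the pocket, and the bushing is upright in the bay.

```bash
python3 -c "
from rig import robot
print(robot.hand_in())"
```

```text
the job is handed in; nothing more can be done
None
```

The job is handed in at about 40 s of the 72 s allowed: by the last camera estimates the bushing stands upright on its flange in the empty bay, the neighbouring bushings were not touched as far as I can tell, and the tongs are back in the holder pocket leaning about 3°; no verdict was returned, and the tongs started out straddling the pocket, so I put them inside it as your description says.

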